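# Load the paint mixer and hold its dead-man plunger half way

## Robot

A 6-joint arm with a two-finger parallel gripper is mounted at the origin on the work surface. World frame = base frame: x ahead of the robot, y to its left, z up, the work surface at z = 0. Lengths are in m, angles in rad, forces in N, time in s.
With the tool pointing down it reaches from about 0.25 to 0.8 m from the base axis. Payload 3.9 kg.
Tool frame: the origin (TCP) lies between the finger pads; the fingertips stand arm.finger_overhang ahead of it and the grasp point (between the pads) lies 6 mm ahead of it (arm.finger_overhang is the distance from the TCP to the fingertips, in m); z points along the fingers, y is the line along which they close (so a half turn about z gives the same grasp; the last joint's range is limited). The gripper opens to 85 mm and grips with 20 to 120 N. Pads are 22 mm wide; open, the fingers measure 114 mm over their backs; the gripper's body (76 mm by 85 mm) begins 54 mm behind the grasp point. The pads swing forward as they close: fully open they stand 13 mm farther back than shut.
Start: joints at [1.337, 0.26, -0.138, 1.173, 0, 1.571], TCP at [0.122, 0.511, 0.227] pointing down, gripper open.
Joint ranges: [-2.78, 2.78], [-0.83, 1.72], [-1.28, 1.37], [-1.9, 2.12], [-1.57, 1.48], [-3.14, 3.14]. Speed limits (rad/s): [2.57, 2.57, 3.14, 3.14, 3.14, 3.14].

## Interface

Orientations are given as a unit quaternion [x, y, z, w].
In Python, from workcell import arm gives the robot as it stands.
- The arm moves only by the tool move_arm, never from a script. Its argument "targets" is a list of rows, each a list of 7 numbers: the turn, a rotation vector about the tool's x, y, z in degrees, then the shift along the tool's x, y, z in cm, then the opening, from 0 (shut) to 1 (fully open). In form: [[rx, ry, rz, dx, dy, dz, hand], ...]. A call has 1 to 20 rows; each row shifts and turns the commanded pose from where the row before left it, along the tool's axes as they then stand; what a row does not reach is not made up. A row lasts 1/10 s, in which the tool goes at most 50 mm and 8.59 degrees, less where a joint would pass 70% of its speed; a pose out of reach is approached as far as the arm can. A call with a gripper value outside its range is refused whole. The fingers move at their own pace and stop on an object; "grip_force" is the grip in N (left out, the last holds). Time passes only in rows, so rows that do not move let the fingers close. It gives the time, the measured TCP pose, the force, the opening and the grip force at its end, in the units of the state.
- arm.observe(): the state, without advancing time (a new reading comes with each control period).
- arm.camera(name): name is "side" or "top"; returns a dict with "img" (420x560x3 uint8, red, green, blue), "z_map" (420x560 float32, m along the optical axis (not along the pixel's ray), 0 where there is no reading), "K" (3x3 intrinsics, pixels), "k1" (the pictures are not rectified: a ray, as slopes to the right and down, at radius r is drawn at 1 + k1 r^2 times it, then the intrinsics apply), "R" (3x3) and "t" (3): a world point X has camera coordinates R X + t. Camera axes: x right, y down, z forward; pixel columns grow to the right and rows downward; lengths in m; the calibration is good to about 2 mm. A picture is of the moment at which its call begins.
- arm.sign_off(): hands the job in; it is judged then, once.
Trained networks look in the newest picture that a camera, given by its name, has taken for a name from the list of things; names that differ only in an ending like _2 or _b are one class to them, and where a whole thing is asked for, a point or a joint stands for the part that bears it (a point fixed in the world has none). Each returns a list of dicts, best first, with "conf" (0 to 1); they miss things now and then, are a little off and sometimes report something else, mostly with a low value. They report only what shows in the picture. A call takes as long as a camera call. They do not tell look-alikes from the thing itself.
- arm.find_in(camera, query): "centre" ([column, row] as shares, 0 to 1, of the picture: columns of its width, rows of its height, amid what is visible of it).
- arm.cut_out(camera, query): "region" (420x560 bool, what is visible of it) and "centre" ([column, row] as shares, 0 to 1, of the picture: columns of its width, rows of its height, amid what is visible of it).
- arm.tip_of(camera, query): "centre" ([column, row] as shares, 0 to 1, of the picture: columns of its width, rows of its height: a listed point, or the origin of a listed thing).
The state is a dict: "time": time; "q": joint angles; "qd": joint speeds; "effort": joint torques, N m; "ee_pos": TCP position; "orientation": TCP orientation; "ft_force": force on the tool from outside, world axes, zero at the start; "ft_torque": the same for the moment, N m; "grip_width": finger opening in m; "grasp_force": force on a finger pad.
Only numpy, scipy, OpenCV 4.12 (cv2) and the standard library are available. Lean on these libraries where they do the work, as an engineer would, in place of code of your own. Each camera call takes 0.05 s, during which the arm holds its last target. There are 200 camera calls.

## Task

Load the round paint-jar mixer: first set the red-capped jar upright and fully down in the pocket marked with one dot, then the yellow-capped jar in the pocket with two dots, setting them down and not dropping them. Only when both jars are in and released, push the orange mushroom-headed plunger on the yellow box about half way down (the white half of its stem has sunk into the box, the green half still shows), never to its bottom stop, and finish while still holding it there. Leave the blue-capped jar already in the mixer, the green-capped jar, the model boxcar and the glue bottle where they are.

Things in the scene. Friction and masses are not known exactly. Their poses are not given: they have to be found in the camera images.
- mixer: fixed round jar mixer at any yaw; does not turn. Blue base, white disc 196 mm across, top 46 mm above the table, with three aluminium cups (pockets), centres 55 mm from the axis, 120 degrees apart. Black dots on the disc outside each cup number it: one, two, three counter-clockwise from above. Steel hub 20 mm wide, 72 mm high. Origin: on the axis at table height; x points to the one-dot pocket
- pocket1 (a point): centre of the inner floor of the one-dot cup. Each cup is 46 mm outside, 38 mm inside; floor 51 mm and rim 73 mm above the table: a seated jar sinks in 22 mm and its top stands 115 mm above the table
- pocket2 (a point): centre of the inner floor of the two-dot cup (22 mm below its rim)
- jar_red: paint jar, upright cylinder 34 mm in diameter and 64 mm tall, red paint below and a cap of that colour (34 mm across) on its top 18 mm, about 90 g. Origin: centre of its underside, z up. Standing on the table, to go into the one-dot pocket
- jar_yellow: paint jar, upright cylinder 34 mm in diameter and 64 mm tall, yellow paint below and a cap of that colour (34 mm across) on its top 18 mm, about 90 g. Origin: centre of its underside, z up. Standing on the table, to go into the two-dot pocket
- jar_green: paint jar, upright cylinder 34 mm in diameter and 64 mm tall, green paint below and a cap of that colour (34 mm across) on its top 18 mm, about 90 g. Origin: centre of its underside, z up. Bystander standing on the table
- jar_blue: paint jar, upright cylinder 34 mm in diameter and 64 mm tall, blue paint below and a cap of that colour (34 mm across) on its top 18 mm, about 90 g. Origin: centre of its underside, z up. Bystander, already in the three-dot pocket
- station: fixed hold-to-run box, yellow, 100 x 100 x 45 mm tall, with the plunger upright in the middle of its top. Origin: centre of its underside
- plunger (a joint): travel of the plunger straight down: 0 released (up), 0.022 m at the bottom stop; half way is 0.011. A spring pushes it back up: about 3 N to start moving, 6 N half way, 8.5 N at the bottom. It does not latch
- plunger_top (a point): centre of the flat top of the orange plunger head (44 mm across, flat over the middle 36 mm, 12 mm thick), 82 mm above the table when released. The head stands on a 24 mm stem that shows 25 mm when released: the lower 2 mm are inside a black collar, then come 12 mm of white and, just under the head, 11 mm of green
- boxcar: bystander: green model boxcar 182 x 46 x 55 mm tall with brown roof, beyond the mixer, long axis y, origin at the centre of its underside
- glue: bystander: white glue bottle with orange cap, 40 mm across, 110 mm tall, origin at the centre of its underside
There are look-alikes about, which are no part of the job. Leave any turquoise look-alike of the mixer alone.

How it is judged:
On the way, in this order (a step that is already met when the one before it is completed fails the run):
1. the red-capped jar stands fully down in the one-dot pocket, released (horizontal distance between jar_red and pocket1 below 0.006 m and z of jar_red in the frame of pocket1 between -0.005 and 0.005 m and angle between jar_red's own z axis and vertical below 0.15 rad and linear speed of jar_red below 0.03 m/s and contact force between the fingers and jar_red below 0.1 N), for 0.2 s.
2. then the yellow-capped jar stands fully down in the two-dot pocket, released (horizontal distance between jar_red and pocket1 below 0.006 m and z of jar_red in the frame of pocket1 between -0.005 and 0.005 m and angle between each of jar_red, jar_yellow's own z axis and vertical below 0.15 rad and horizontal distance between jar_yellow and pocket2 below 0.006 m and z of jar_yellow in the frame of pocket2 between -0.005 and 0.005 m and linear speed of jar_yellow below 0.03 m/s and contact force between the fingers and jar_yellow below 0.1 N), for 0.2 s.
3. then the robot holds the plunger 7 to 15 mm down (value of joint plunger between 0.007 and 0.015 m and contact force between any of the fingers, the arm and plunger above 2 N), for 0.3 s.
At the end, for the whole second after the job is handed in: Still held: the robot pushes the plunger with over 2 N and keeps it still, 7 to 15 mm down. Red-capped jar in the one-dot pocket, yellow-capped in the two-dot pocket, released, at rest, within 6 mm of the pocket axis and 5 mm of its floor, tilted under 0.15 rad (all of step 2 and all of step 3 and linear speed of jar_red below 0.03 m/s and contact force between the fingers and jar_red below 0.1 N and velocity of joint plunger between -0.01 and 0.01 m/s); the arm keeps its last pose, push and grip.
It fails at once if the plunger pushed nearly to its bottom stop (past 19 mm) (value of joint plunger above 0.019 m).
It fails at once if the plunger pressed more than 5 mm before both jars are seated (value of joint plunger above 0.005 m and not (horizontal distance between jar_red and pocket1 below 0.006 m and z of jar_red in the frame of pocket1 between -0.005 and 0.005 m and angle between each of jar_red, jar_yellow's own z axis and vertical below 0.15 rad and horizontal distance between jar_yellow and pocket2 below 0.006 m and z of jar_yellow in the frame of pocket2 between -0.005 and 0.005 m)).
It fails at once if the red- or yellow-capped jar dropped (moving faster than 0.4 m/s out of the fingers) ((linear speed of jar_red above 0.4 m/s and contact force between the fingers and jar_red below 0.05 N) or (linear speed of jar_yellow above 0.4 m/s and contact force between the fingers and jar_yellow below 0.05 N)).
It fails at once if blue- or green-capped jar, boxcar or glue bottle moved more than 20 mm or tipped ((distance of jar_blue from where it was at the start of the episode above 0.02 m or angle between jar_blue's own z axis and vertical above 0.4 rad) or (distance of jar_green from where it was at the start of the episode above 0.02 m or angle between jar_green's own z axis and vertical above 0.4 rad) or (distance of boxcar from where it was at the start of the episode above 0.02 m or angle between boxcar's own z axis and vertical above 0.4 rad) or (distance of glue from where it was at the start of the episode above 0.02 m or angle between glue's own z axis and vertical above 0.4 rad)).
It also fails if it takes over 58 s, if anything falls off the work surface, if the arm or the gripper's body presses on something with over 40 N, if the wrist force passes 120 N, or if a joint passes its speed limit or range.

## Working session

There is one attempt and no reset: what is moved stays moved. The work goes in short steps, Python scripts to look and compute and a tool call to move; the robot and the scene stay as the last step left them, time stands still between calls to the robot, and variables do not carry over. Pictures are saved under pics/ and viewed, at most 10 in all, crops included, and the job is handed in when it is done.

Besides the shell and the picture viewer there is one more tool, called after ">>>" in YAML: its name, and indented under it one key for each argument. move_arm: Moves the arm, as the interface text tells. Its arguments: {"type":"object","properties":{"targets":{"type":"array","items":{"type":"array","items":{"type":"number"}}},"grip_force":{"type":"number"}},"required":["targets"]}

```bash
mkdir -p pics; cat > h.py <<'E'
import numpy as np,cv2
from workcell import arm
def cam(n):
    c=arm.camera(n); return c
def deproj(c,u,v,z=None,plane=None):
    # u,v arrays; z depth or world-height plane
    K=c["K"]; x=(np.asarray(u,float)-K[0,2])/K[0,0]; y=(np.asarray(v,float)-K[1,2])/K[1,1]
    a,b=x.copy(),y.copy()
    for _ in range(20):
        s=1+c["k1"]*(a*a+b*b); a,b=x/s,y/s
    d=np.stack([a,b,np.ones_like(a)],-1)
    R,t=np.array(c["R"]),np.array(c["t"])
    if z is not None: return (d*np.asarray(z)[...,None]-t)@R
    o=-R.T@t; w=d@R
    return o+w*((plane-o[2])/w[...,2])[...,None]
def cloud(c):
    v,u=np.mgrid[0:420,0:560]; return deproj(c,u,v,c["z_map"])
E
python3 - <<'E'
from h import *
s=arm.observe();print(s["ee_pos"],s["orientation"],s["time"],arm.finger_overhang)
a=cam("top");b=cam("side")
for n,c in (("top",a),("side",b)):
    cv2.imwrite(f"pics/{n}0.png",c["img"][:,:,::-1]); print(n,-np.array(c["R"]).T@c["t"],c["K"][0][0],c["k1"])
    P=cloud(c); 
    for q in ["mixer","pocket1","pocket2","jar_red","jar_yellow","jar_green","jar_blue","station","plunger_top","boxcar","glue"]:
        try:
            for m in arm.tip_of(n,q)[:3]:
                u,v=m["centre"][0]*560,m["centre"][1]*420
                iu,iv=int(u),int(v); print(n,q,round(m["conf"],2),int(u),int(v),P[min(iv,419),min(iu,559)].round(3))
        except Exception as e: print(q,e)
E
```

```text
[0.12147107 0.51003282 0.22635355] [ 1.16627433e-01  9.93175242e-01 -9.84776870e-04 -1.06644159e-04] 0.0 0.025
top [0.53550701 0.02786955 1.11388882] 448.66137063428533 -0.06654387695509703
top mixer 0.68 317 212 [ 0.585 -0.037  0.072]
top mixer 0.55 169 158 [0.707 0.321 0.048]
top pocket1 0.91 159 126 [0.784 0.348 0.053]
top pocket1 0.89 338 226 [ 0.555 -0.088  0.055]
top pocket1 0.87 188 157 [0.71  0.274 0.052]
top pocket2 0.91 159 126 [0.784 0.348 0.053]
top pocket2 0.89 338 226 [ 0.555 -0.088  0.055]
top pocket2 0.87 188 157 [0.71  0.274 0.052]
top jar_red 0.74 202 267 [0.45  0.228 0.063]
top jar_yellow 0.72 197 212 [0.578 0.245 0.064]
top jar_green 0.71 157 248 [0.49  0.343 0.04 ]
top jar_blue 0.44 298 229 [0.544 0.007 0.114]
top station 0.95 389 237 [ 0.532 -0.203  0.082]
top plunger_top 0.72 395 236 [ 0.534 -0.217  0.084]
top plunger_top 0.71 296 229 [0.544 0.012 0.114]
top boxcar 0.8 291 146 [0.743 0.028 0.053]
top glue 0.59 399 150 [ 0.736 -0.226  0.072]
side [ 0.09571438 -0.58092576  0.7459067 ] 459.51231592046634 0.04799601048314285
side mixer 0.88 246 162 [0.683 0.293 0.047]
side mixer 0.71 296 259 [ 0.537 -0.085  0.065]
side pocket1 0.86 257 161 [0.699 0.264 0.058]
side pocket1 0.77 306 259 [ 0.561 -0.09   0.054]
side pocket1 0.71 266 139 [0.778 0.327 0.067]
side pocket2 0.86 257 161 [0.699 0.264 0.058]
side pocket2 0.77 306 259 [ 0.561 -0.09   0.054]
side pocket2 0.71 266 139 [0.778 0.327 0.067]
side jar_red 0.82 181 222 [0.438 0.226 0.011]
side jar_yellow 0.63 224 191 [0.576 0.245 0.027]
side jar_green 0.81 176 190 [0.489 0.341 0.016]
side jar_green 0.59 334 319 [ 0.504 -0.232  0.046]
side jar_blue 0.93 271 236 [ 0.537 -0.003  0.07 ]
side station 0.85 335 316 [ 0.511 -0.227  0.045]
side plunger_top 0.81 340 292 [ 0.535 -0.213  0.081]
side boxcar 0.61 335 211 [0.739 0.004 0.029]
side glue 0.72 416 270 [ 0.729 -0.245  0.036]
```

```bash
python3 - <<'E'
from h import *
im=cv2.imread("pics/top0.png"); cv2.imwrite("pics/top0b.png",cv2.resize(im[80:340,120:450],(792,600) if 0 else (760,598),interpolation=cv2.INTER_CUBIC))
c=cam("top");P=cloud(c);I=cv2.cvtColor(c["img"],cv2.COLOR_RGB2HSV);H,S,V=[I[...,k] for k in range(3)]
# cap tops by height
def comps(m,name,mn=40):
    n,l,st,ce=cv2.connectedComponentsWithStats(m.astype(np.uint8))
    for i in range(1,n):
        if st[i,4]>=mn:
            Q=P[l==i]; (x,y),r=cv2.minEnclosingCircle(Q[:,:2].astype(np.float32))
            print(name,ce[i].round(0),st[i,4],"mean",Q.mean(0).round(4),"circ",round(x,4),round(y,4),round(r,4),"rgb",c["img"][l==i].mean(0).astype(int))
z=P[...,2]; ok=(c["z_map"]>0)
comps(ok&(z>.057)&(z<.067),"z64"); comps(ok&(z>.11)&(z<.12),"z115"); comps(ok&(z>.078)&(z<.087),"z82");comps(ok&(z>.070)&(z<.0765),"z73")
comps(ok&(z>.042)&(z<.050)&(V>150)&(S<60),"disc",300)
E
```

```text
z64 [192. 213.] 150 mean [0.5747 0.2573 0.0639] circ 0.575 0.2574 0.0168 rgb [122 124  46]
z64 [149. 248.] 153 mean [0.4894 0.3557 0.0639] circ 0.4891 0.3567 0.0168 rgb [52 95 60]
z64 [200. 267.] 146 mean [0.4488 0.2334 0.0641] circ 0.448 0.2336 0.0174 rgb [124  51  50]
z115 [299. 227.] 176 mean [0.5496 0.0059 0.1155] circ 0.5495 0.0059 0.0167 rgb [ 53  74 113]
z82 [404. 148.] 48 mean [ 0.741  -0.237   0.0814] circ 0.745 -0.2401 0.0142 rgb [104  98  85]
z82 [394. 237.] 275 mean [ 0.5323 -0.2143  0.0821] circ 0.5325 -0.2149 0.0222 rgb [127  75  36]
z73 [156. 127.] 96 mean [0.7762 0.3475 0.0735] circ 0.7766 0.348 0.023 rgb [106 109 110]
z73 [403. 147.] 61 mean [ 0.7426 -0.2343  0.0735] circ 0.7449 -0.24 0.0192 rgb [104  99  87]
z73 [185. 154.] 97 mean [0.7125 0.2755 0.0733] circ 0.714 0.2764 0.0228 rgb [105 109 111]
z73 [146. 166.] 88 mean [0.6841 0.3676 0.073 ] circ 0.6835 0.367 0.0226 rgb [105 109 110]
z73 [317. 190.] 89 mean [ 0.6359 -0.0347  0.0731] circ 0.6361 -0.0343 0.0231 rgb [114 116 116]
z73 [339. 224.] 95 mean [ 0.558  -0.0879  0.0732] circ 0.5578 -0.0888 0.0228 rgb [112 113 113]
z73 [299. 228.] 76 mean [0.5475 0.0043 0.0735] circ 0.5496 0.0059 0.0227 rgb [108 108 110]
```

View pics/top0b.png

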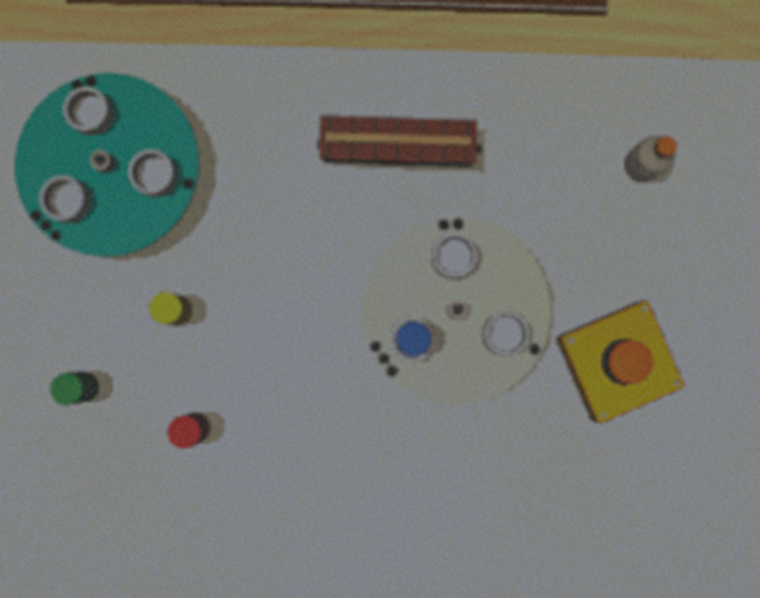

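View pics/side0.png

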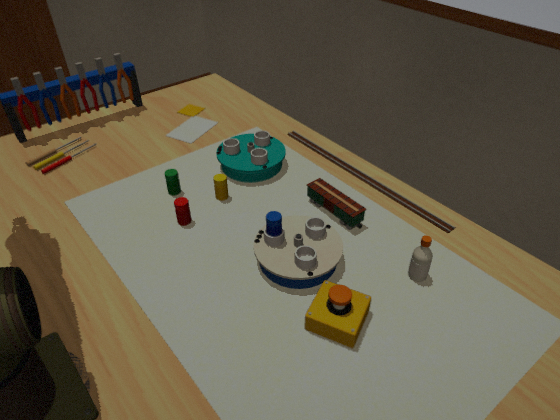

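The top view shows the real (white) mixer, with the one-dot cup at crop (505,335), the two-dot cup at (455,257) and blue at (413,339). Red, yellow and green stand to the left, and the turquoise decoy is upper left. The side view agrees: red at (182,211), yellow at (221,187), plunger at (340,295).

>>> move_arm:
  targets:
    - [0,0,0,-2.39,-1.21,0,1]
    - [0,0,0,-2.39,-1.21,0,1]
    - [0,0,0,-2.39,-1.21,0,1]
    - [0,0,0,-2.39,-1.21,0,1]
    - [0,0,0,-2.39,-1.21,0,1]
    - [0,0,0,-2.39,-1.21,0,1]
    - [0,0,0,-2.39,-1.21,0,1]
    - [0,0,0,-2.39,-1.21,0,1]
    - [0,0,0,-2.39,-1.21,0,1]
    - [0,0,0,-2.39,-1.21,0,1]
    - [0,0,0,-2.39,-1.21,0,1]
    - [0,0,0,-2.39,-1.21,0,1]
    - [0,0,0,-2.39,-1.21,0,1]
    - [0,0,0,-2.39,-1.21,0,1]
    - [0,0,0,-2.39,-1.21,0,1]
    - [0,0,0,-2.39,-1.21,0,1]
    - [0,0,0,0,0,0,1]
    - [0,0,0,0,0,0,1]
  grip_force: 30

```text
time: 3.05
ee_pos: [0.4489, 0.2335, 0.2271]
orientation: [0.117, 0.993, 0.0, -0.0]
ft_force: [0.3, -0.0, -0.5]
grip_width: 0.0853
grasp_force: 0.0
```

```bash
cat >> h.py <<'E'
from scipy.spatial.transform import Rotation as Ro
def delta(x,y,z):
    s=arm.observe(); R=Ro.from_quat(s["orientation"])
    print("t",round(s["time"],2),"ee",np.round(s["ee_pos"],4),"zax",R.as_matrix()[:,2].round(4),"yax",R.as_matrix()[:,1].round(3),"w",round(s["grip_width"],4),"gf",round(s["grasp_force"],1),"F",np.round(s["ft_force"],1))
    print("tool delta cm",(R.inv().apply(np.array([x,y,z])-s["ee_pos"])*100).round(2))
E
python3 - <<'E'
from h import *
delta(.4485,.2335,.055)
E
```

```text
t 3.05 ee [0.4489 0.2335 0.2271] zax [-5.e-04  2.e-04 -1.e+00] yax [0.233 0.973 0.   ] w 0.0853 gf 0.0 F [ 0.3 -0.  -0.5]
tool delta cm [ 2.000e-02 -1.000e-02  1.721e+01]
```

>>> move_arm:
  targets:
    - [0,0,0,0,0,2.5,1]
    - [0,0,0,0,0,2.5,1]
    - [0,0,0,0,0,2.5,1]
    - [0,0,0,0,0,2.5,1]
    - [0,0,0,0,0,2.5,1]
    - [0,0,0,0,0,2.0,1]
    - [0,0,0,0,0,1.5,1]
    - [0,0,0,0,0,1.2,1]
    - [0,0,0,0,0,0,1]
    - [0,0,0,0,0,0,0.5]
    - [0,0,0,0,0,0,0.45]
    - [0,0,0,0,0,0,0.4]
    - [0,0,0,0,0,0,0.36]
    - [0,0,0,0,0,0,0.3]
    - [0,0,0,0,0,0,0.3]
    - [0,0,0,0,0,0,0.3]
    - [0,0,0,0,0,0,0.3]
  grip_force: 30

```text
time: 4.75
ee_pos: [0.4497, 0.2342, 0.0561]
orientation: [0.117, 0.993, 0.001, 0.001]
ft_force: [-0.0, 0.6, 6.2]
grip_width: 0.0318
grasp_force: 29.5
```

>>> move_arm:
  targets:
    - [0,0,0,0,0,-0.8,0.3]
    - [0,0,0,0,0,-2,0.3]
    - [0,0,0,0,0,-2.4,0.3]
    - [0,0,0,0,0,-2.4,0.3]
    - [0,0,0,0,0,-2.4,0.3]
    - [0,0,0,0,0,-2.4,0.3]
    - [0,0,0,0,0,-2,0.3]
    - [0,0,0,0,0,-1,0.3]
    - [0,0,0,-0.8,-1.2,0,0.3]
    - [0,0,0,-1.6,-2.6,0,0.3]
    - [0,0,0,-1.7,-2.8,0,0.3]
    - [0,0,0,-1.8,-2.8,0,0.3]
    - [0,0,0,-1.8,-2.8,0,0.3]
    - [0,0,0,-1.8,-2.8,0,0.3]
    - [0,0,0,-1.8,-2.8,0,0.3]
    - [0,0,0,-1.8,-2.8,0,0.3]
    - [0,0,0,-1.8,-2.8,0,0.3]
    - [0,0,0,-1.6,-2.8,0,0.3]
    - [0,0,0,-1.6,-2.6,0,0.3]
    - [0,0,0,0,0,0,0.3]

```text
time: 6.75
ee_pos: [0.5581, -0.0926, 0.2074]
orientation: [0.119, 0.993, -0.001, -0.001]
ft_force: [0.1, 0.5, -1.3]
grip_width: 0.0314
grasp_force: 29.9
```

```bash
python3 - <<'E'
from h import *
delta(.558,-.0885,.106)
c=cam("side");P=cloud(c);I=cv2.cvtColor(c["img"],cv2.COLOR_RGB2HSV)
m=(I[...,1]>120)&((I[...,0]<6)|(I[...,0]>172))&(c["z_map"]>0)&(P[...,2]>.1)&(P[...,2]<.4)&(np.hypot(P[...,0]-.558,P[...,1]+.0885)<.05)
Q=P[m];print(len(Q),Q.min(0),Q.max(0))
def fit(Q):
    from scipy.optimize import least_squares
    # vertical cylinder r=.017
    return least_squares(lambda p:np.hypot(Q[:,0]-p[0],Q[:,1]-p[1])-.017,Q[:,:2].mean(0)+[.008,.012],loss="soft_l1",f_scale=.001).x
if len(Q)>20: print("jar",fit(Q),fit(Q[Q[:,2]<np.median(Q[:,2])]),fit(Q[Q[:,2]>np.median(Q[:,2])]))
# side estimate of cup rims / blue cap
k=(c["z_map"]>0)&(P[...,2]>.071)&(P[...,2]<.0755)&(np.hypot(P[...,0]-.581,P[...,1]+.039)<.085)
n,l,st,ce=cv2.connectedComponentsWithStats(k.astype(np.uint8))
for i in range(1,n):
    if st[i,4]>25: print(ce[i],st[i,4],cv2.minEnclosingCircle(P[l==i][:,:2].astype(np.float32)))
cv2.imwrite("pics/s1.png",cv2.resize(c["img"][110:320,180:460,::-1],(800,600)))
E
```

```text
t 6.75 ee [ 0.5581 -0.0926  0.2074] zax [-0.002  -0.0016 -1.    ] yax [ 0.236  0.972 -0.002] w 0.0314 gf 29.9 F [ 0.1  0.5 -1.3]
tool delta cm [ 0.09  0.41 10.14]
519 [ 0.52011468 -0.13589932  0.15033879] [ 0.56915394 -0.04341712  0.3997698 ]
jar [ 0.55925491 -0.09205469] [ 0.55890459 -0.09099503] [ 0.5597001  -0.09541878]
[320.07317073 224.56097561] 41 ((0.637492299079895, -0.03776111081242561), 0.023000553250312805)
[273.10810811 233.56756757] 74 ((0.5497199296951294, 0.004430674947798252), 0.022988883778452873)
[299.         250.51351351] 37 ((0.5554777383804321, -0.08266653120517731), 0.021297002211213112)
[311.69230769 254.15384615] 39 ((0.5625379085540771, -0.09271467477083206), 0.022006811574101448)
```

View pics/s1.png

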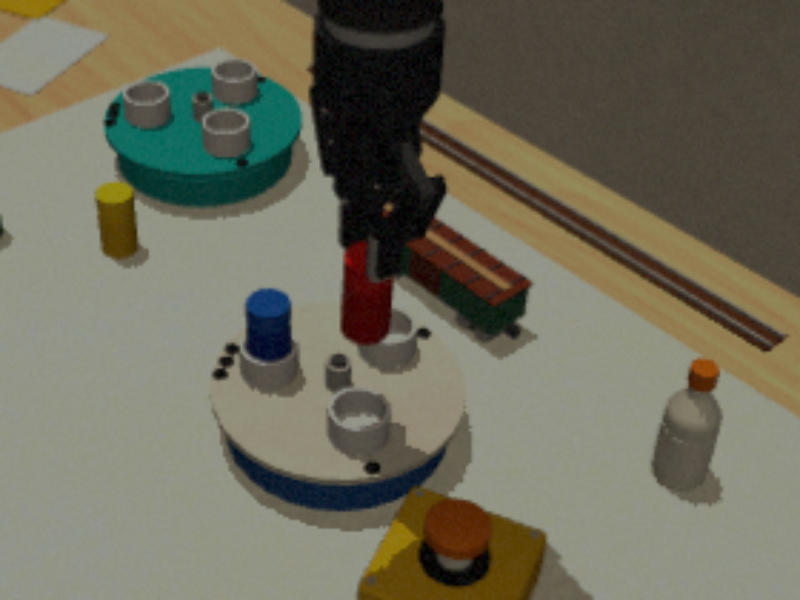

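The side view shows the red jar hanging upright at (367,300), just behind the one-dot cup at (360,420). Next I'll fit the jar's offset precisely, using the blue jar as a reference.

```bash
cat >> h.py <<'E'
from scipy.optimize import least_squares
def jar(c,hues,guess,rad=.03,zr=(.05,.25),smin=110):
    """fit upright cylinder r=17mm to the coloured pixels near guess, in one camera"""
    P=cloud(c);I=cv2.cvtColor(c["img"],cv2.COLOR_RGB2HSV);h=I[...,0].astype(int)
    m=np.zeros(h.shape,bool)
    for a,b in hues: m|=(h>=a)&(h<=b)
    m&=(I[...,1]>smin)&(c["z_map"]>0)&(P[...,2]>zr[0])&(P[...,2]<zr[1])&(np.hypot(P[...,0]-guess[0],P[...,1]-guess[1])<rad)
    n,l,st,_=cv2.connectedComponentsWithStats(m.astype(np.uint8))
    if n<2: return None
    k=l==1+st[1:,4].argmax(); zl=P[k][:,2].min()
    k=cv2.erode(k.astype(np.uint8),np.ones((3,3)))>0
    Q=P[k]; o=-np.array(c["R"]).T@c["t"]; d=Q[:,:2].mean(0)-o[:2]; d/=np.hypot(*d)
    f=least_squares(lambda p:np.hypot(Q[:,0]-p[0]-p[2]*(Q[:,2]-Q[:,2].mean()),Q[:,1]-p[1]-p[3]*(Q[:,2]-Q[:,2].mean()))-.017,
        np.r_[Q[:,:2].mean(0)+.013*d,0,0],loss="soft_l1",f_scale=.0008)
    print("jar n",len(Q),"xy",f.x[:2].round(4),"slope",f.x[2:].round(3),"zmean",Q[:,2].mean().round(4),"zmin",zl.round(4)); return f.x
RED=[(0,6),(172,180)];BLUE=[(100,130)];YEL=[(20,34)]
E
python3 - <<'E'
from h import *
for _ in range(2):
    c=cam("side"); jar(c,RED,(.558,-.0926),zr=(.13,.2)); jar(c,BLUE,(.5495,.006),zr=(.075,.112))
E
```

```text
jar n 208 xy [ 0.5584 -0.089 ] slope [ 0.002 -0.023] zmean 0.1768 zmin 0.1524
jar n 119 xy [0.5515 0.0071] slope [-0.023 -0.02 ] zmean 0.0933 zmin 0.0754
jar n 189 xy [ 0.5577 -0.0877] slope [ 0.01  -0.025] zmean 0.1761 zmin 0.1494
jar n 117 xy [0.5516 0.0073] slope [-0.003 -0.024] zmean 0.0935 zmin 0.0755
```

```bash
python3 - <<'E'
from h import *
delta(.558,-.0885,.106)
c=cam("top"); jar(c,RED,(.558,-.0926),zr=(.1,.24),smin=80)
P=cloud(c);I=cv2.cvtColor(c["img"],cv2.COLOR_RGB2HSV);
c=cam("side"); x=jar(c,RED,(.558,-.0926),zr=(.15,.2)); 
cv2.imwrite("pics/t1.png",cv2.resize(cam("top")["img"][150:290,250:430,::-1],(770,600)))
E
```

```text
t 6.9 ee [ 0.5569 -0.0886  0.2079] zax [-2.8e-03  7.0e-04 -1.0e+00] yax [0.233 0.973 0.   ] w 0.0315 gf 29.9 F [0.1 0.6 0.2]
tool delta cm [-0.14  0.04 10.19]
jar n 194 xy [ 0.5579 -0.0863] slope [-0.008 -0.018] zmean 0.1777 zmin 0.1507
```

View pics/t1.png

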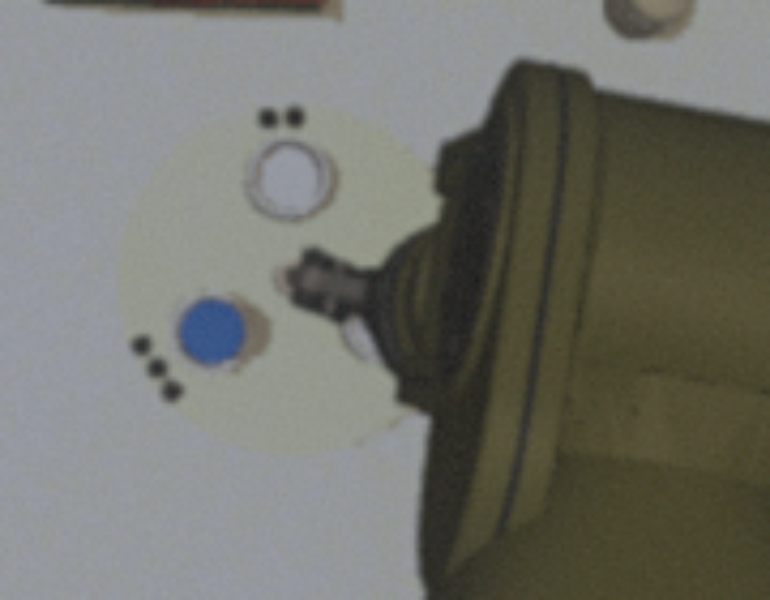

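The top view shows the fingers over the one-dot cup (360,335), which is mostly hidden by the wrist. I'll descend to just above the rim and re-measure there.

>>> move_arm:
  targets:
    - [0,0,0,-0.2,0.04,1.0,0.3]
    - [0,0,0,0,0,1.5,0.3]
    - [0,0,0,0,0,1.5,0.3]
    - [0,0,0,0,0,1.5,0.3]
    - [0,0,0,0,0,1.0,0.3]
    - [0,0,0,0,0,0.5,0.3]
    - [0,0,0,0,0,0,0.3]
    - [0,0,0,0,0,0,0.3]
    - [0,0,0,0,0,0,0.3]

```text
time: 7.95
ee_pos: [0.5608, -0.0885, 0.14]
orientation: [0.117, 0.993, -0.0, 0.001]
ft_force: [1.0, 0.5, -0.9]
grip_width: 0.0316
grasp_force: 29.9
```

```bash
python3 - <<'E'
from h import *
delta(.559,-.0885,.106)
c=cam("side"); jar(c,RED,(.558,-.0886),zr=(.075,.13)); 
cv2.imwrite("pics/s2.png",cv2.resize(c["img"][205:295,250:370,::-1],(800,600),interpolation=cv2.INTER_CUBIC))
E
```

```text
t 7.95 ee [ 0.5608 -0.0885  0.14  ] zax [ 1.6e-03 -3.0e-04 -1.0e+00] yax [0.232 0.973 0.   ] w 0.0316 gf 29.9 F [ 1.   0.5 -0.9]
tool delta cm [ 0.18 -0.05  3.4 ]
jar n 178 xy [ 0.5617 -0.0865] slope [-0.021 -0.033] zmean 0.1075 zmin 0.0828
```

View pics/s2.png

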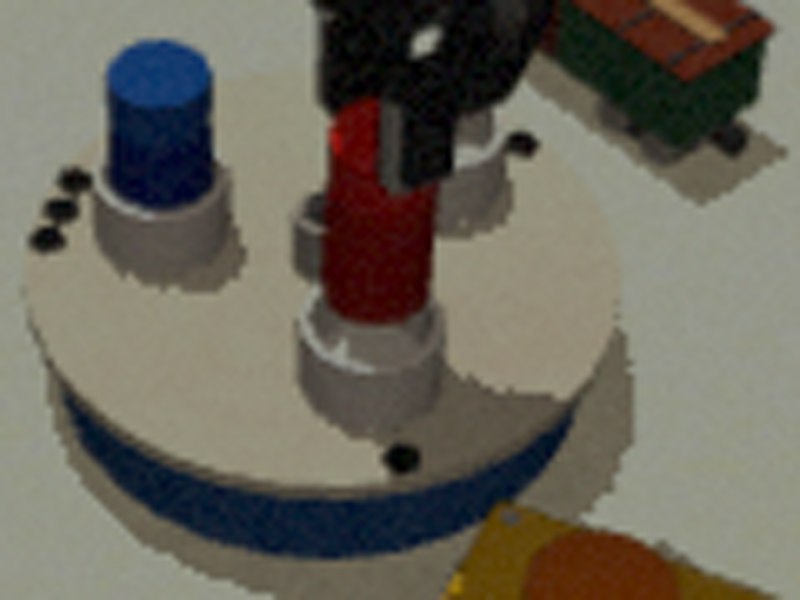

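The jar hangs just above the one-dot cup: its bottom is centred near crop x=378 and the rim near x=371. That is about 2 mm too far right, i.e. +x, so I'll correct it and re-check.

>>> move_arm:
  targets:
    - [0,0,0,0.2,-0.05,0,0.3]
    - [0,0,0,0,0,0,0.3]
    - [0,0,0,0,0,0,0.3]
    - [0,0,0,0,0,0,0.3]

```text
time: 8.4
ee_pos: [0.5581, -0.0884, 0.1393]
orientation: [0.117, 0.993, -0.0, 0.0]
ft_force: [-0.3, 0.6, -1.6]
grip_width: 0.0314
grasp_force: 29.9
```

```bash
python3 - <<'E'
from h import *
delta(.559,-.0885,.106)
c=cam("side"); print(np.array(c["R"])[0]); jar(c,RED,(.558,-.0886),zr=(.075,.13))
delta(.559,-.0885,.106)
cv2.imwrite("pics/s3.png",cv2.resize(c["img"][225:285,275:355,::-1],(800,600),interpolation=cv2.INTER_CUBIC))
E
```

```text
t 8.4 ee [ 0.5581 -0.0884  0.1393] zax [ 2.e-04 -0.e+00 -1.e+00] yax [0.232 0.973 0.   ] w 0.0314 gf 29.9 F [-0.3  0.6 -1.6]
tool delta cm [-0.09  0.02  3.33]
[ 0.774463   -0.63261611 -0.00198021]
jar n 166 xy [ 0.5592 -0.0868] slope [-0.011 -0.045] zmean 0.1076 zmin 0.0826
t 8.45 ee [ 0.5581 -0.0884  0.1393] zax [ 1.e-04  0.e+00 -1.e+00] yax [0.232 0.973 0.   ] w 0.0312 gf 29.9 F [ 0.5 -1.  -1.2]
tool delta cm [-0.09  0.01  3.33]
```

View pics/s3.png

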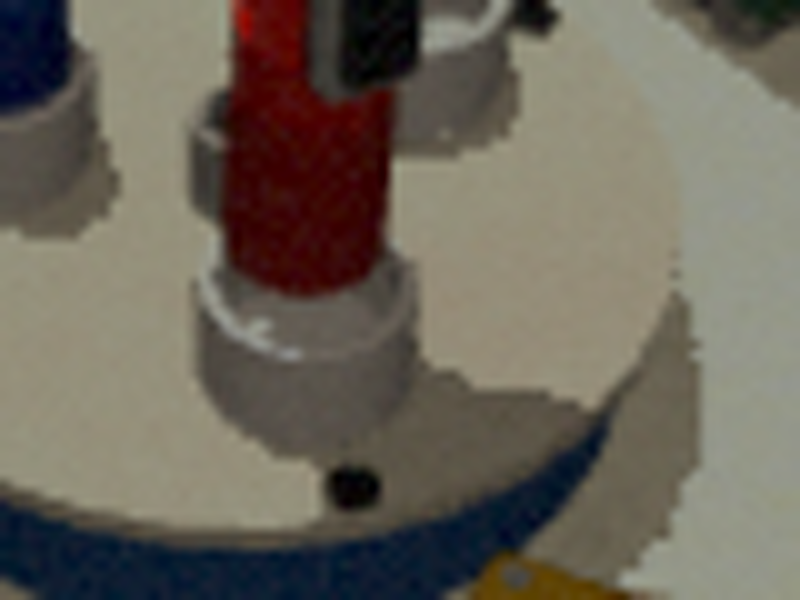

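The jar bottom is now centred in the cup: jar spans 225–385 and rim 200–415 in the crop. Inserting slowly.

>>> move_arm:
  targets:
    - [0,0,0,-0.05,0,0.3,0.3]
    - [0,0,0,0,0,0.4,0.3]
    - [0,0,0,0,0,0.4,0.3]
    - [0,0,0,0,0,0.4,0.3]
    - [0,0,0,0,0,0.3,0.3]
    - [0,0,0,0,0,0.2,0.3]
    - [0,0,0,0,0,0,0.3]
    - [0,0,0,0,0,0,0.3]

```text
time: 9.25
ee_pos: [0.5585, -0.0886, 0.1191]
orientation: [0.117, 0.993, -0.0, -0.0]
ft_force: [-0.2, -0.2, -0.9]
grip_width: 0.0318
grasp_force: 29.9
```

```bash
python3 - <<'E'
from h import *
delta(.559,-.0885,.107)
E
```

```text
t 9.25 ee [ 0.5585 -0.0886  0.1191] zax [-3.e-04 -1.e-04 -1.e+00] yax [ 0.232  0.973 -0.   ] w 0.0318 gf 29.9 F [-0.2 -0.2 -0.9]
tool delta cm [-0.05  0.02  1.21]
```

>>> move_arm:
  targets:
    - [0,0,0,0,0,0.3,0.3]
    - [0,0,0,0,0,0.3,0.3]
    - [0,0,0,0,0,0.3,0.3]
    - [0,0,0,0,0,0.2,0.3]
    - [0,0,0,0,0,0.1,0.3]
    - [0,0,0,0,0,0,0.3]
    - [0,0,0,0,0,0,0.3]

```text
time: 9.95
ee_pos: [0.5587, -0.0885, 0.1073]
orientation: [0.117, 0.993, 0.0, 0.0]
ft_force: [-0.1, -0.4, -0.3]
grip_width: 0.0318
grasp_force: 30.1
```

>>> move_arm:
  targets:
    - [0,0,0,0,0,0.1,0.3]
    - [0,0,0,0,0,0.05,0.3]
    - [0,0,0,0,0,0,0.3]
    - [0,0,0,0,0,0,0.3]

```text
time: 10.35
ee_pos: [0.5595, -0.0886, 0.1071]
orientation: [0.117, 0.993, 0.0, 0.001]
ft_force: [-1.3, 0.2, 7.5]
grip_width: 0.0316
grasp_force: 31.0
```

>>> move_arm:
  targets:
    - [0,0,0,0,0,0,0.42]
    - [0,0,0,0,0,0,0.46]
    - [0,0,0,0,0,0,0.5]
    - [0,0,0,0,0,0,0.6]
    - [0,0,0,0,0,0,0.7]
    - [0,0,0,0,0,0,0.8]
    - [0,0,0,0,0,0,0.8]
    - [0,0,0,0,0,-1,0.8]
    - [0,0,0,0,0,-2,0.8]
    - [0,0,0,0,0,-2,0.8]
    - [0,0,0,0,0,-2,0.8]
    - [0,0,0,0,0,-2,0.8]
    - [0,0,0,0,0,-2,0.8]
    - [0,0,0,0,0,-1,0.8]
    - [0,0,0,0,0,0,0.8]
    - [0,0,0,0,0,0,0.8]

```text
time: 11.95
ee_pos: [0.5584, -0.0885, 0.2254]
orientation: [0.117, 0.993, 0.0, -0.0]
ft_force: [0.1, 0.3, -0.6]
grip_width: 0.0683
grasp_force: 0.0
```

```bash
python3 - <<'E'
from h import *
delta(.575,.2575,.226)
c=cam("side"); jar(c,RED,(.558,-.0886),zr=(.05,.13)); P=cloud(c)
k=(np.hypot(P[...,0]-.559,P[...,1]+.0885)<.02)&(c["z_map"]>0)&(P[...,2]<.14); print("top z p98",np.percentile(P[k][:,2],[50,98]))
E
```

```text
t 11.95 ee [ 0.5584 -0.0885  0.2254] zax [-4.e-04  1.e-04 -1.e+00] yax [ 0.232  0.973 -0.   ] w 0.0683 gf 0.0 F [ 0.1  0.3 -0.6]
tool delta cm [ 6.4  34.04 -0.06]
jar n 284 xy [ 0.5588 -0.0852] slope [-0.064  0.059] zmean 0.1019 zmin 0.0653
top z p98 [0.10217192 0.1160484 ]
```

>>> move_arm:
  targets:
    - [0,0,0,0.2,1.2,0,0.8]
    - [0,0,0,0.5,2.4,0,0.8]
    - [0,0,0,0.5,2.7,0,1]
    - [0,0,0,0.5,2.7,0,1]
    - [0,0,0,0.5,2.7,0,1]
    - [0,0,0,0.5,2.7,0,1]
    - [0,0,0,0.5,2.7,0,1]
    - [0,0,0,0.5,2.7,0,1]
    - [0,0,0,0.5,2.7,0,1]
    - [0,0,0,0.5,2.7,0,1]
    - [0,0,0,0.5,2.7,0,1]
    - [0,0,0,0.5,2.7,0,1]
    - [0,0,0,0.5,2.2,0,1]
    - [0,0,0,0.2,1.2,0,1]
    - [0,0,0,0,0,0,1]
    - [0,0,0,0,0,0,1]
    - [0,0,0,0,0,0,1]

```text
time: 13.7
ee_pos: [0.5749, 0.256, 0.2256]
orientation: [0.117, 0.993, -0.0, -0.0]
ft_force: [0.2, 0.1, 0.5]
grip_width: 0.0853
grasp_force: 0.0
```

```bash
python3 - <<'E'
from h import *
delta(.575,.2575,.056)
E
```

```text
t 13.7 ee [0.5749 0.256  0.2256] zax [-6.e-04 -7.e-04 -1.e+00] yax [ 0.233  0.973 -0.001] w 0.0853 gf 0.0 F [0.2 0.1 0.5]
tool delta cm [ 0.02  0.16 16.96]
```

>>> move_arm:
  targets:
    - [0,0,0,0.02,0.15,2.5,1]
    - [0,0,0,0,0,2.5,1]
    - [0,0,0,0,0,2.5,1]
    - [0,0,0,0,0,2.5,1]
    - [0,0,0,0,0,2.5,1]
    - [0,0,0,0,0,2.0,1]
    - [0,0,0,0,0,1.5,1]
    - [0,0,0,0,0,1.0,1]
    - [0,0,0,0,0,0,1]
    - [0,0,0,0,0,0,0.5]
    - [0,0,0,0,0,0,0.45]
    - [0,0,0,0,0,0,0.4]
    - [0,0,0,0,0,0,0.36]
    - [0,0,0,0,0,0,0.3]
    - [0,0,0,0,0,0,0.3]
    - [0,0,0,0,0,0,0.3]
    - [0,0,0,0,0,0,0.3]
  grip_force: 30

```text
time: 15.4
ee_pos: [0.5761, 0.259, 0.0568]
orientation: [0.117, 0.993, 0.001, 0.001]
ft_force: [-0.0, 0.6, 6.8]
grip_width: 0.0316
grasp_force: 29.7
```

>>> move_arm:
  targets:
    - [0,0,0,0,0,-0.8,0.3]
    - [0,0,0,0,0,-2,0.3]
    - [0,0,0,0,0,-2.4,0.3]
    - [0,0,0,0,0,-2.4,0.3]
    - [0,0,0,0,0,-2.4,0.3]
    - [0,0,0,0,0,-2.4,0.3]
    - [0,0,0,0,0,-2,0.3]
    - [0,0,0,0,0,-1,0.3]
    - [0,0,0,-0.6,-1.2,0,0.3]
    - [0,0,0,-1.2,-2.6,0,0.3]
    - [0,0,0,-1.3,-2.8,0,0.3]
    - [0,0,0,-1.4,-2.8,0,0.3]
    - [0,0,0,-1.4,-2.8,0,0.3]
    - [0,0,0,-1.4,-2.8,0,0.3]
    - [0,0,0,-1.4,-2.8,0,0.3]
    - [0,0,0,-1.4,-2.8,0,0.3]
    - [0,0,0,-1.2,-2.8,0,0.3]
    - [0,0,0,-1.0,-2.4,0,0.3]
    - [0,0,0,-0.5,-1.2,0,0.3]
    - [0,0,0,0,0,0,0.3]

```text
time: 17.4
ee_pos: [0.6365, -0.0358, 0.2083]
orientation: [0.118, 0.993, -0.0, -0.001]
ft_force: [-0.0, 0.8, -1.5]
grip_width: 0.0314
grasp_force: 29.9
```

>>> move_arm:
  targets:
    - [0,0,0,0,0,0,0.3]
    - [0,0,0,0,0,0,0.3]
    - [0,0,0,0,0,0,0.3]

```text
time: 17.7
ee_pos: [0.637, -0.0325, 0.2097]
orientation: [0.116, 0.993, 0.0, -0.0]
ft_force: [-0.1, 0.3, -0.6]
grip_width: 0.0312
grasp_force: 29.9
```

```bash
python3 - <<'E'
from h import *
delta(.6367,-.0347,.14)
E
```

```text
t 17.7 ee [ 0.637  -0.0325  0.2097] zax [-2.e-04  3.e-04 -1.e+00] yax [0.23  0.973 0.   ] w 0.0312 gf 29.9 F [-0.1  0.3 -0.6]
tool delta cm [-0.02 -0.23  6.97]
```

>>> move_arm:
  targets:
    - [0,0,0,-0.02,-0.2,1.0,0.3]
    - [0,0,0,0,0,1.5,0.3]
    - [0,0,0,0,0,1.5,0.3]
    - [0,0,0,0,0,1.5,0.3]
    - [0,0,0,0,0,1.0,0.3]
    - [0,0,0,0,0,0.4,0.3]
    - [0,0,0,0,0,0,0.3]
    - [0,0,0,0,0,0,0.3]
    - [0,0,0,0,0,0,0.3]
    - [0,0,0,0,0,0,0.3]
    - [0,0,0,0,0,0,0.3]

```text
time: 18.8
ee_pos: [0.6373, -0.0358, 0.1412]
orientation: [0.117, 0.993, 0.0, 0.0]
ft_force: [0.0, 0.3, -0.8]
grip_width: 0.0312
grasp_force: 29.9
```

```bash
python3 - <<'E'
from h import *
delta(.6367,-.0347,.107)
c=cam("side"); jar(c,YEL,(.636,-.0345),zr=(.075,.13))
cv2.imwrite("pics/s4.png",cv2.resize(c["img"][195:255,280:360,::-1],(800,600),interpolation=cv2.INTER_CUBIC))
E
```

```text
t 18.8 ee [ 0.6373 -0.0358  0.1412] zax [ 9.e-04 -1.e-04 -1.e+00] yax [0.232 0.973 0.   ] w 0.0312 gf 29.9 F [ 0.   0.3 -0.8]
tool delta cm [0.09 0.09 3.42]
jar n 153 xy [ 0.6374 -0.0344] slope [ 0.006 -0.026] zmean 0.1088 zmin 0.0826
```

View pics/s4.png

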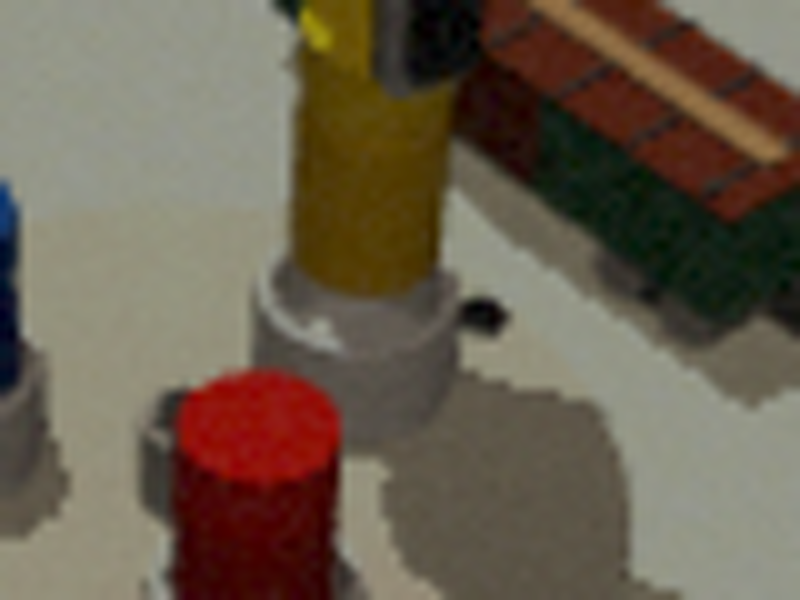

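The yellow jar's bottom is centred at crop x≈366 and the two-dot rim at ≈358, so it is about 1.8 mm too far right. The red jar below is upright. Correcting, then inserting.

>>> move_arm:
  targets:
    - [0,0,0,0.13,0.08,0,0.3]
    - [0,0,0,0,0,0.3,0.3]
    - [0,0,0,0,0,0.3,0.3]
    - [0,0,0,0,0,0.2,0.3]
    - [0,0,0,0,0,0,0.3]
    - [0,0,0,0,0,0,0.3]
    - [0,0,0,0,0,0.3,0.3]
    - [0,0,0,0,0,0.3,0.3]
    - [0,0,0,0,0,0.2,0.3]
    - [0,0,0,0,0,0,0.3]

```text
time: 19.85
ee_pos: [0.6355, -0.0347, 0.1242]
orientation: [0.117, 0.993, -0.0, -0.0]
ft_force: [0.3, 0.1, -1.3]
grip_width: 0.0309
grasp_force: 29.9
```

>>> move_arm:
  targets:
    - [0,0,0,-0.04,0,0.3,0.3]
    - [0,0,0,0,0,0.3,0.3]
    - [0,0,0,0,0,0.3,0.3]
    - [0,0,0,0,0,0.3,0.3]
    - [0,0,0,0,0,0.2,0.3]
    - [0,0,0,0,0,0.1,0.3]
    - [0,0,0,0,0,0,0.3]
    - [0,0,0,0,0,0,0.3]

```text
time: 20.65
ee_pos: [0.6363, -0.0348, 0.1098]
orientation: [0.117, 0.993, -0.0, 0.0]
ft_force: [0.7, -0.9, -1.6]
grip_width: 0.0313
grasp_force: 29.9
```

>>> move_arm:
  targets:
    - [0,0,0,0,0,0.1,0.3]
    - [0,0,0,0,0,0.1,0.3]
    - [0,0,0,0,0,0.1,0.3]
    - [0,0,0,0,0,0,0.3]
    - [0,0,0,0,0,0,0.3]

```text
time: 21.15
ee_pos: [0.637, -0.0347, 0.1078]
orientation: [0.117, 0.993, 0.0, 0.001]
ft_force: [0.0, 1.3, 5.2]
grip_width: 0.0311
grasp_force: 30.8
```

>>> move_arm:
  targets:
    - [0,0,0,0,0,0,0.42]
    - [0,0,0,0,0,0,0.46]
    - [0,0,0,0,0,0,0.5]
    - [0,0,0,0,0,0,0.6]
    - [0,0,0,0,0,0,0.7]
    - [0,0,0,0,0,0,0.8]
    - [0,0,0,0,0,0,0.8]
    - [0,0,0,0,0,-1,0.8]
    - [0,0,0,0,0,-2,0.8]
    - [0,0,0,0,0,-2,0.8]
    - [0,0,0,0,0,-2,0.8]
    - [0,0,0,0,0,-2,0.8]
    - [0,0,0,0,0,-2,0.8]
    - [0,0,0,0,0,-1,0.5]
    - [0,0,0,0,0,0,0]
    - [0,0,0,0,0,0,0]
    - [0,0,0,0,0,0,0]
    - [0,0,0,0,0,0,0]

```text
time: 22.95
ee_pos: [0.6356, -0.0347, 0.2254]
orientation: [0.117, 0.993, -0.0, -0.001]
ft_force: [-0.3, -0.8, -0.3]
grip_width: 0.0001
grasp_force: 0.0
```

```bash
python3 - <<'E'
from h import *
delta(.5325,-.2147,.14)
c=cam("side"); P=cloud(c)
for n,x,y in (("red",.558,-.0885),("yel",.636,-.0345),("blue",.5495,.006)):
    k=(np.hypot(P[...,0]-x,P[...,1]-y)<.02)&(c["z_map"]>0)&(P[...,2]>.1)&(P[...,2]<.14); Q=P[k&(P[...,2]>.111)]
    print(n,np.percentile(P[k][:,2],98).round(4),Q.mean(0).round(4))
P=cloud(c); k=(np.hypot(P[...,0]-.5325,P[...,1]+.2147)<.03)&(P[...,2]>.078); print("plunger",P[k].mean(0),np.percentile(P[k][:,2],[10,50,90]))
cv2.imwrite("pics/s5.png",cv2.resize(c["img"][190:340,240:440,::-1],(800,600)))
E
```

```text
t 22.95 ee [ 0.6356 -0.0347  0.2254] zax [-2.4e-03  1.0e-04 -1.0e+00] yax [ 0.232  0.973 -0.   ] w 0.0001 gf 0.0 F [-0.3 -0.8 -0.3]
tool delta cm [  5.84 -19.89   8.56]
red 0.1163 [ 0.5579 -0.0881  0.1141]
yel 0.1163 [ 0.6351 -0.0349  0.1141]
blue 0.1165 [0.5501 0.0052 0.1139]
plunger [ 0.53199093 -0.2145827   0.08117413] [0.07930249 0.08131695 0.0827916 ]
```

View pics/s5.png

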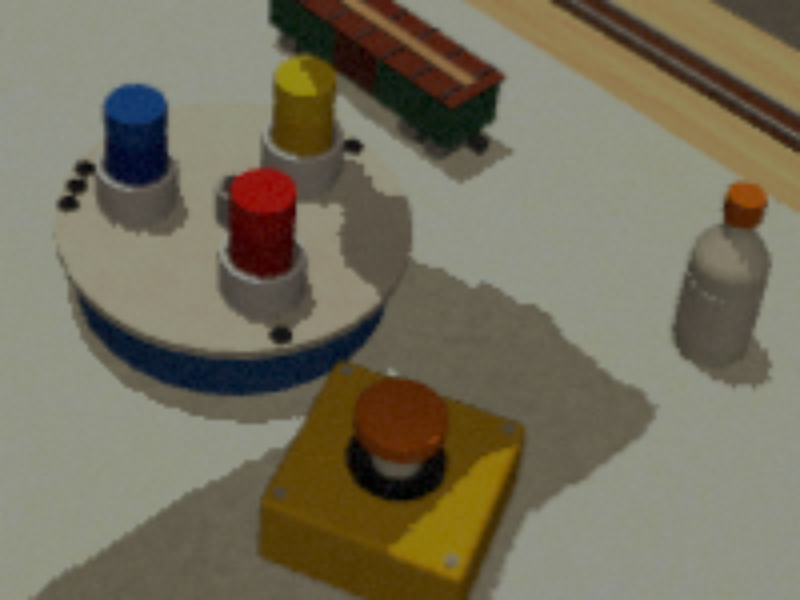

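Both jars are seated and upright: red at (263,220) with the one-dot mark, yellow at (304,105) with two dots, both tops at the same height as blue's. The plunger at (400,420) is up, so I'll go there with closed fingers.

>>> move_arm:
  targets:
    - [0,0,0,0.3,-1.0,0,0]
    - [0,0,0,0.6,-2.0,0,0]
    - [0,0,0,0.7,-2.3,0,0]
    - [0,0,0,0.7,-2.3,0,0]
    - [0,0,0,0.7,-2.3,0,0]
    - [0,0,0,0.7,-2.3,0,0]
    - [0,0,0,0.7,-2.3,0,0]
    - [0,0,0,0.7,-2.3,0,0]
    - [0,0,0,0.5,-2.0,0,0]
    - [0,0,0,0.2,-1.1,0,0]
    - [0,0,0,0,0,1.5,0]
    - [0,0,0,0,0,2,0]
    - [0,0,0,0,0,2,0]
    - [0,0,0,0,0,2,0]
    - [0,0,0,0,0,1.5,0]
    - [0,0,0,0,0,1,0]
    - [0,0,0,0,0,0,0]
    - [0,0,0,0,0,0,0]

```text
time: 24.8
ee_pos: [0.534, -0.215, 0.1271]
orientation: [0.117, 0.993, -0.0, 0.0]
ft_force: [0.0, 0.5, 0.6]
grip_width: 0.0
grasp_force: 0.0
```

```bash
python3 - <<'E'
from h import *
delta(.5325,-.2147,.107)
E
```

```text
t 24.8 ee [ 0.534  -0.215   0.1271] zax [ 3.e-04 -1.e-04 -1.e+00] yax [ 0.232  0.973 -0.   ] w 0.0 gf 0.0 F [0.  0.5 0.6]
tool delta cm [ 0.15 -0.    2.01]
```

>>> move_arm:
  targets:
    - [0,0,0,0.1,0,0.4,0]
    - [0,0,0,0,0,0.4,0]
    - [0,0,0,0,0,0.4,0]
    - [0,0,0,0,0,0.3,0]
    - [0,0,0,0,0,0,0]
    - [0,0,0,0,0,0,0]

```text
time: 25.4
ee_pos: [0.5327, -0.2147, 0.1116]
orientation: [0.117, 0.993, 0.0, -0.0]
ft_force: [0.4, -0.5, -1.8]
grip_width: 0.0003
grasp_force: 0.0
```

>>> move_arm:
  targets:
    - [0,0,0,0,0,0.2,0]
    - [0,0,0,0,0,0.2,0]
    - [0,0,0,0,0,0.1,0]
    - [0,0,0,0,0,0,0]
    - [0,0,0,0,0,0,0]

```text
time: 25.9
ee_pos: [0.5327, -0.2147, 0.1067]
orientation: [0.117, 0.993, 0.0, -0.0]
ft_force: [-0.2, 0.4, 1.3]
grip_width: -0.0004
grasp_force: 0.0
```

Contact is about to happen at TCP z ≈ 0.107; pressing 8 mm more in steps.

>>> move_arm:
  targets:
    - [0,0,0,0,0,0.2,0]
    - [0,0,0,0,0,0.2,0]
    - [0,0,0,0,0,0.2,0]
    - [0,0,0,0,0,0.2,0]
    - [0,0,0,0,0,0,0]
    - [0,0,0,0,0,0,0]

```text
time: 26.5
ee_pos: [0.5327, -0.2147, 0.0986]
orientation: [0.117, 0.993, 0.0, -0.0]
ft_force: [0.2, -0.3, -0.0]
grip_width: -0.0001
grasp_force: 0.0
```

```bash
python3 - <<'E'
from h import *
delta(.5325,-.2147,.096)
c=cam("side"); delta(.5325,-.2147,.096)
P=cloud(c);I=cv2.cvtColor(c["img"],cv2.COLOR_RGB2HSV); k=(np.hypot(P[...,0]-.5325,P[...,1]+.2147)<.021)&(P[...,2]>.06)&(P[...,2]<.09)&(I[...,0]<15)&(I[...,1]>150); print("head",k.sum(),np.percentile(P[k][:,2],[50,80,90,97]))
cv2.imwrite("pics/s6.png",cv2.resize(c["img"][255:345,290:410,::-1],(800,600),interpolation=cv2.INTER_CUBIC))
E
```

```text
t 26.5 ee [ 0.5327 -0.2147  0.0986] zax [-1.e-04  1.e-04 -1.e+00] yax [0.232 0.973 0.   ] w -0.0001 gf 0.0 F [ 0.2 -0.3 -0. ]
tool delta cm [ 0.02 -0.01  0.26]
t 26.55 ee [ 0.5328 -0.2147  0.0987] zax [-0. -0. -1.] yax [ 0.232  0.973 -0.   ] w -0.0001 gf 0.0 F [-1.1 -0.5 -0.2]
tool delta cm [ 0.02 -0.01  0.27]
head 327 [0.08084455 0.08230433 0.08278499 0.08354282]
```

View pics/s6.png

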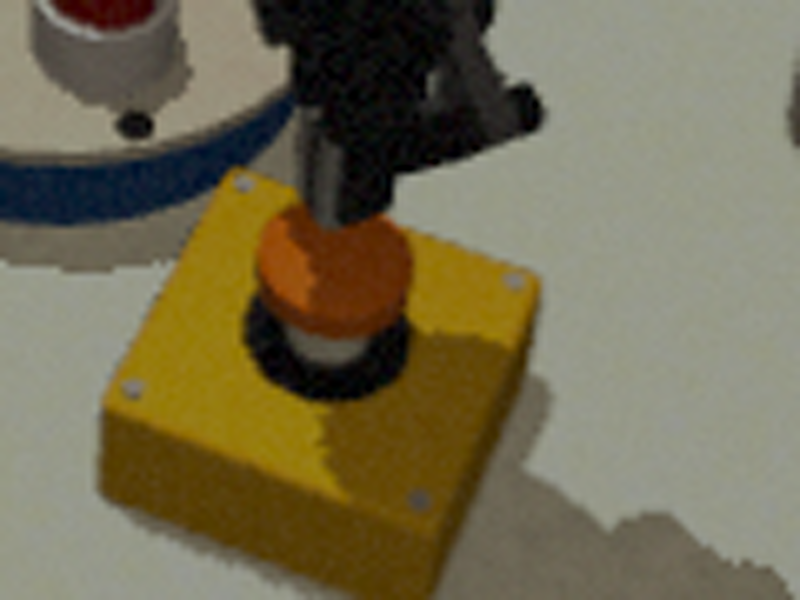

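The fingertips (335,225) are still slightly above the unpressed orange head (335,265), with no contact yet. I'll step down and watch the force.

>>> move_arm:
  targets:
    - [0,0,0,0,0,0.2,0]
    - [0,0,0,0,0,0.1,0]
    - [0,0,0,0,0,0,0]
    - [0,0,0,0,0,0,0]

```text
time: 26.95
ee_pos: [0.5327, -0.2147, 0.0957]
orientation: [0.117, 0.993, -0.0, -0.0]
ft_force: [0.6, 0.1, -0.2]
grip_width: -0.0
grasp_force: 0.0
```

>>> move_arm:
  targets:
    - [0,0,0,0,0,0.1,0]
    - [0,0,0,0,0,0.1,0]
    - [0,0,0,0,0,0,0]
    - [0,0,0,0,0,0,0]

```text
time: 27.35
ee_pos: [0.5327, -0.2147, 0.0937]
orientation: [0.117, 0.993, 0.0, -0.0]
ft_force: [-0.6, -0.6, 0.1]
grip_width: -0.0001
grasp_force: 0.0
```

```bash
cat >> h.py <<'E'
def press(n=8):
    F=[];H=[]
    for _ in range(n):
        c=cam("side"); s=arm.observe(); F.append(s["ft_force"][2]); P=cloud(c);I=cv2.cvtColor(c["img"],cv2.COLOR_RGB2HSV)
        k=(np.hypot(P[...,0]-.5325,P[...,1]+.2147)<.018)&(P[...,2]>.05)&(P[...,2]<.09)&(I[...,0]<15)&(I[...,1]>150); H.append(np.percentile(P[k][:,2],[50,80,90]))
    print("t",round(s["time"],2),"z",s["ee_pos"][2].round(4),"Fz",np.mean(F).round(2),np.std(F).round(2),"head z",np.mean(H,0).round(4)); return c
E
python3 -c "
from h import *
press()"
```

```text
t 27.75 z 0.0937 Fz -0.06 0.39 head z [0.0815 0.0826 0.0831]
```

>>> move_arm:
  targets:
    - [0,0,0,0,0,0.1,0]
    - [0,0,0,0,0,0.1,0]
    - [0,0,0,0,0,0,0]
    - [0,0,0,0,0,0,0]

```text
time: 28.15
ee_pos: [0.5327, -0.2146, 0.0916]
orientation: [0.117, 0.993, 0.0, -0.0]
ft_force: [-0.4, 0.0, -0.7]
grip_width: 0.0001
grasp_force: 0.0
```

>>> move_arm:
  targets:
    - [0,0,0,0,0,0.1,0]
    - [0,0,0,0,0,0.1,0]
    - [0,0,0,0,0,0,0]
    - [0,0,0,0,0,0,0]

```text
time: 28.55
ee_pos: [0.5327, -0.2146, 0.0897]
orientation: [0.117, 0.993, 0.0, -0.0]
ft_force: [-0.6, 0.3, 0.8]
grip_width: -0.0
grasp_force: 0.0
```

```bash
python3 -c "
from h import *
c=press(6)
P=cloud(c);I=cv2.cvtColor(c['img'],cv2.COLOR_RGB2HSV);k=(np.hypot(P[...,0]-.5325,P[...,1]+.2147)<.016)&(P[...,2]>.06)&(P[...,2]<.2)&(I[...,2]<50);print('dark z low',k.sum(),np.percentile(P[k][:,2],[1,5,20]))
cv2.imwrite('pics/s7.png',cv2.resize(c['img'][255:345,290:410,::-1],(800,600),interpolation=cv2.INTER_CUBIC))"
```

```text
t 28.85 z 0.0897 Fz 0.28 0.27 head z [0.0814 0.0825 0.0829]
dark z low 231 [0.09991795 0.10332633 0.1130833 ]
```

View pics/s7.png

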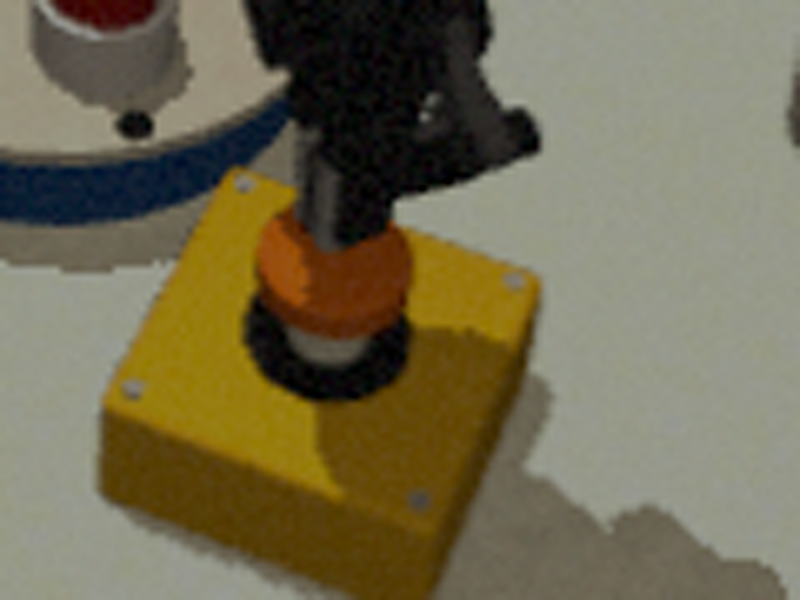

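The tip (335,248) is still above the head's centre and the stem still shows white at the collar, so no contact yet. Continuing in small steps.

>>> move_arm:
  targets:
    - [0,0,0,0,0,0.1,0]
    - [0,0,0,0,0,0.1,0]
    - [0,0,0,0,0,0.1,0]
    - [0,0,0,0,0,0,0]

```text
time: 29.25
ee_pos: [0.5326, -0.2146, 0.0865]
orientation: [0.117, 0.993, 0.0, -0.0]
ft_force: [0.2, -0.9, 0.2]
grip_width: 0.0
grasp_force: 0.0
```

>>> move_arm:
  targets:
    - [0,0,0,0,0,0.1,0]
    - [0,0,0,0,0,0.1,0]
    - [0,0,0,0,0,0.1,0]
    - [0,0,0,0,0,0,0]

```text
time: 29.65
ee_pos: [0.5326, -0.2146, 0.0835]
orientation: [0.117, 0.993, 0.0, -0.0]
ft_force: [0.5, 0.1, 0.2]
grip_width: 0.0001
grasp_force: 0.0
```

```bash
python3 -c "
from h import *
press(4)"
```

```text
t 29.85 z 0.0837 Fz 0.38 0.46 head z [0.0814 0.0825 0.083 ]
```

```bash
python3 -c "
from h import *
c=cam('side');P=cloud(c);I=cv2.cvtColor(c['img'],cv2.COLOR_RGB2HSV)
for r in range(286,302,2):
  print(r,[(u,tuple((P[r,u]*1000).round(0).astype(int)),I[r,u,2]) for u in (336,340,344)])
cv2.imwrite('pics/s8.png',cv2.resize(c['img'][265:325,300:380,::-1],(800,600),interpolation=cv2.INTER_CUBIC))
t=cam('top');P=cloud(t);k=(np.hypot(P[...,0]-.5325,P[...,1]+.2147)<.03)&(t['z_map']>0);print(k.sum(),P[k].min(0),P[k].max(0))
"
```

```text
286 [(336, (np.int64(521), np.int64(-213), np.int64(108)), np.uint8(34)), (340, (np.int64(524), np.int64(-220), np.int64(113)), np.uint8(37)), (344, (np.int64(515), np.int64(-237), np.int64(133)), np.uint8(13))]
288 [(336, (np.int64(521), np.int64(-214), np.int64(103)), np.uint8(40)), (340, (np.int64(524), np.int64(-220), np.int64(107)), np.uint8(30)), (344, (np.int64(528), np.int64(-227), np.int64(110)), np.uint8(0))]
290 [(336, (np.int64(520), np.int64(-215), np.int64(100)), np.uint8(33)), (340, (np.int64(523), np.int64(-222), np.int64(103)), np.uint8(19)), (344, (np.int64(530), np.int64(-226), np.int64(102)), np.uint8(19))]
292 [(336, (np.int64(522), np.int64(-214), np.int64(92)), np.uint8(68)), (340, (np.int64(525), np.int64(-221), np.int64(96)), np.uint8(18)), (344, (np.int64(528), np.int64(-228), np.int64(100)), np.uint8(2))]
294 [(336, (np.int64(524), np.int64(-213), np.int64(83)), np.uint8(97)), (340, (np.int64(529), np.int64(-218), np.int64(85)), np.uint8(67)), (344, (np.int64(537), np.int64(-221), np.int64(82)), np.uint8(95))]
296 [(336, (np.int64(522), np.int64(-215), np.int64(82)), np.uint8(98)), (340, (np.int64(529), np.int64(-219), np.int64(80)), np.uint8(98)), (344, (np.int64(535), np.int64(-223), np.int64(80)), np.uint8(97))]
298 [(336, (np.int64(518), np.int64(-219), np.int64(83)), np.uint8(99)), (340, (np.int64(524), np.int64(-223), np.int64(82)), np.uint8(101)), (344, (np.int64(530), np.int64(-228), np.int64(81)), np.uint8(101))]
300 [(336, (np.int64(516), np.int64(-222), np.int64(81)), np.uint8(106)), (340, (np.int64(521), np.int64(-227), np.int64(82)), np.uint8(105)), (344, (np.int64(526), np.int64(-231), np.int64(82)), np.uint8(101))]
1894 [ 0.50258152 -0.24459343  0.04136799] [ 0.56239558 -0.18499006  0.59385638]
```

View pics/s8.png

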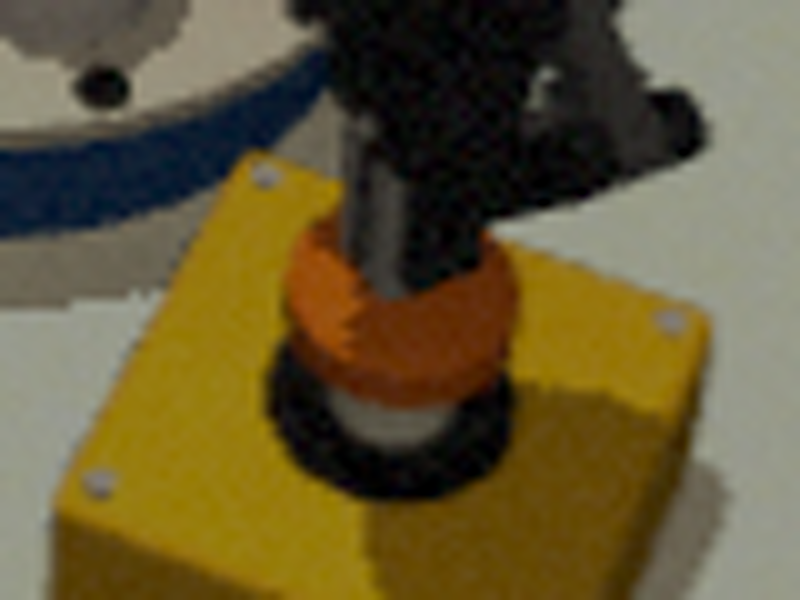

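The gap between the tip (400,295) and the head's flat top is a few millimetres, and the stem still shows white. Continuing.

>>> move_arm:
  targets:
    - [0,0,0,0,0,0.1,0]
    - [0,0,0,0,0,0.1,0]
    - [0,0,0,0,0,0.1,0]
    - [0,0,0,0,0,0,0]

```text
time: 30.35
ee_pos: [0.5326, -0.2146, 0.0805]
orientation: [0.117, 0.993, 0.0, -0.0]
ft_force: [-1.2, 0.8, -0.3]
grip_width: -0.0003
grasp_force: 0.0
```

>>> move_arm:
  targets:
    - [0,0,0,0,0,0.1,0]
    - [0,0,0,0,0,0.1,0]
    - [0,0,0,0,0,0.1,0]
    - [0,0,0,0,0,0,0]

```text
time: 30.75
ee_pos: [0.5327, -0.2146, 0.0779]
orientation: [0.117, 0.993, -0.0, 0.0]
ft_force: [-0.1, 0.3, 3.7]
grip_width: -0.0
grasp_force: 1.5
```

```bash
python3 -c "
from h import *
press(4)"
```

```text
t 30.95 z 0.078 Fz 2.5 0.51 head z [0.0813 0.0825 0.0831]
```

Contact at z ≈ 0.078 with 2.5–3.7 N. Now pressing about 11 mm, in two stages.

>>> move_arm:
  targets:
    - [0,0,0,0,0,0.1,0]
    - [0,0,0,0,0,0.1,0]
    - [0,0,0,0,0,0.1,0]
    - [0,0,0,0,0,0.1,0]
    - [0,0,0,0,0,0.1,0]
    - [0,0,0,0,0,0.1,0]
    - [0,0,0,0,0,0,0]
    - [0,0,0,0,0,0,0]

```text
time: 31.75
ee_pos: [0.5328, -0.2147, 0.0718]
orientation: [0.117, 0.993, -0.0, 0.0]
ft_force: [-1.4, -0.1, 3.9]
grip_width: -0.0
grasp_force: 2.3
```

```bash
python3 -c "
from h import *
press(6)"
```

```text
t 32.05 z 0.0718 Fz 4.65 0.36 head z [0.0752 0.0765 0.0771]
```

>>> move_arm:
  targets:
    - [0,0,0,0,0,0.1,0]
    - [0,0,0,0,0,0.1,0]
    - [0,0,0,0,0,0.1,0]
    - [0,0,0,0,0,0.1,0]
    - [0,0,0,0,0,0.1,0]
    - [0,0,0,0,0,0,0]
    - [0,0,0,0,0,0,0]
    - [0,0,0,0,0,0,0]
    - [0,0,0,0,0,0,0]
    - [0,0,0,0,0,0,0]

```text
time: 33.05
ee_pos: [0.5328, -0.2147, 0.0668]
orientation: [0.117, 0.993, -0.0, 0.0]
ft_force: [-1.4, 0.1, 5.3]
grip_width: 0.0001
grasp_force: 2.9
```

```bash
python3 -c "
from h import *
c=press(8)
P=cloud(c)
for n,x,y in (('red',.558,-.0885),('yel',.636,-.0345)):
    k=(np.hypot(P[...,0]-x,P[...,1]-y)<.02)&(P[...,2]>.09)&(P[...,2]<.14); print(n,k.sum(),np.percentile(P[k][:,2],98))
cv2.imwrite('pics/s9.png',cv2.resize(c['img'][195:345,240:440,::-1],(800,600),interpolation=cv2.INTER_CUBIC))"
```

```text
t 33.45 z 0.0668 Fz 6.12 0.35 head z [0.0702 0.0714 0.0723]
red 292 0.11634173548353971
yel 251 0.11617105594443748
```

The plunger is about 11 mm down at 6.1 N, and both jars are still seated. Handing in.

```bash
python3 -c "
from workcell import arm
print(arm.sign_off())"
```

```text
the job is handed in; nothing more can be done
None
```

I handed the job in with red seated in the one-dot pocket, yellow in the two-dot pocket, and the plunger held about 11 mm down at about 6 N; sign-off returned no verdict, and I viewed 11 pictures, one over the limit of 10.

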